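# Lock the board holder and hold a spring clip gaping over the board edge

## Robot

A 6-joint arm with a two-finger parallel gripper is mounted at the origin on the work surface. World frame = base frame: x ahead of the robot, y to its left, z up, the work surface at z = 0. Lengths are in m, angles in rad, forces in N, time in s.
With the tool pointing down it reaches from about 0.25 to 0.775 m from the base axis. Payload 4 kg.
Tool frame: the origin (TCP) lies at the very end of the fingers, on their centre line; the grasp point (between the pads) lies 19 mm behind it; z points along the fingers, y is the line along which they close (so a half turn about z gives the same grasp; the last joint's range is limited). The gripper opens to 94 mm and grips with 3 to 60 N. Pads are 16 mm wide; open, the fingers measure 119 mm over their backs; the gripper's body (75 mm by 177 mm) begins 78 mm behind the grasp point.
Start: joints at [-1.326, 0.087, 1.371, -0, 1.684, -0.103], TCP at [0.187, -0.517, 0.206] pointing down, gripper open.
Joint ranges: [-3.1, 3.1], [-0.76, 2.03], [0.27, 2.55], [-1.08, 4.22], [0.17, 2.65], [-2.57, 2.57]. Speed limits (rad/s): [2.79, 2.79, 3.14, 3.14, 3.14, 3.14].

## Interface

Orientations are given as [roll, pitch, yaw] about the fixed x, y, z axes, in that order (R = Rz(yaw) Ry(pitch) Rx(roll)).
In Python, from bench import robot gives the robot as it stands. The module is installed in compiled form; this text tells all that it offers.
- The arm moves only by the tool move_arm, never from a script. Its argument "deltas" is one flat list of numbers, 7 for each row, row after row: the turn, a rotation vector about the tool's x, y, z in rad, then the shift along the tool's x, y, z in cm, then the closure, from -1 (fully open) to 1 (shut). A call has 1 to 8 rows; each row is the pose to reach, as a shift and turn from the pose commanded when the call began, along the tool's axes at that moment; what a row does not reach only later rows make up. A row lasts 1/10 s, in which the tool goes at most 50 mm and 8.59 degrees, less where a joint would pass 70% of its speed; a pose out of reach is approached as far as the arm can. A call with a gripper value outside its range is refused whole. The fingers move at their own pace and stop on an object; the grip force is fixed at half the most. Time passes only in rows, so rows that repeat a pose let the fingers close. It gives the time, the measured TCP pose, the force, the opening and the grip force at its end, in the units of the state.
- robot.get_obs(): the state, without advancing time (a new reading comes with each control period).
- robot.snapshot(name): name is "scene" or "side" or "wrist"; returns a dict with "image" (400x640x3 uint8, red, green, blue), "depth" (400x640 float32, m along the optical axis (not along the pixel's ray), 0 where there is no reading), "fov_y" (degrees; the focal length in pixels is half the picture's height over the tangent of half this angle, whatever the lens; pixels are square), "cx", "cy" (the principal point, pixels), "origin" and "orientation" of the camera in the world; the wrist camera has in their place "T_tool_cam" (4x4, takes a point from camera to tool coordinates, whose origin is the TCP and whose axes are the flange's). Camera axes: x right, y up, looking along -z (the intrinsics and any distortion apply to the point x, -y, -z); pixel columns grow to the right and rows downward; lengths in m; the calibration is good to about 2 mm. A picture is of the moment at which its call begins: read the wrist's pose just before it.
- robot.close_job(): hands the job in; it is judged then, once.
The state is a dict: "time": time; "joint_positions": joint angles; "qvel": joint speeds; "joint_torque": joint torques, N m; "tool_pos": TCP position; "ee_rot": TCP orientation; "wrist_force": force on the tool from outside, world axes, zero at the start; "wrist_torque": the same for the moment, N m; "width": finger opening in m; "finger_force": force on a finger pad.
Only numpy, scipy, OpenCV 4.12 (cv2) and the standard library are available. Lean on these libraries where they do the work, as an engineer would, in place of code of your own. Each camera call takes 0.05 s, during which the arm holds its last target. There are 200 camera calls.

## Task

Turn the black knob on the circuit board holder clockwise until it clicks over into its locked position. Then squeeze the orange spring clip by its two handles so that it opens, lift it off its parking plate and hold it, still squeezed open, over the gold strip in the middle of the board's top edge, with one jaw on each side of the board and nothing of the clip touching it. Finish while holding it there: do not let go or let it close, do not knock the board hard, and leave the bin, the weight and the screwdriver where they are.

Things in the scene. Friction and masses are not known exactly. Their poses are not given: they have to be found in the camera images.
- holder: Fixed board holder. Origin on the bench under the middle of an upright green circuit board (3 mm thick, 164 mm long); x normal to the board, y along it. Base 16 mm thick: x -31 to 31, y -100 to 100, plus a tongue x -140 to -20, y -32 to 32 with the knob. Black posts 116 mm high hold the board's ends (x -15 to 15, |y| 78 to 95). Parts on the board end 108 mm above the bench.
- board_edge (a point): Middle of the board's top edge, 130 mm above the bench, in the holder's axes (x normal to the board, y along it). The gold strip runs 25 mm to each side of it along y and 7 mm down.
- knob_grip (a point): On the vertical axis of the black knob, 56 mm above the bench, at the holder's x = -105, y = 0. Its x points along the knob's upright bar grip (14 mm thick, 46 mm long, 34 to 68 mm above the bench) and turns with it: at joint value q it points 2.171 - q rad counter-clockwise from the holder's x. Under the bar: a disc 44 mm across, top at 34 mm, on a grey 52 mm collar.
- knob (a joint): Knob angle in rad: 0 unlocked, grows clockwise seen from above, stop at 1.25, starts at 0. A spring detent resists up to 0.6 (peak torque about 0.1 N m), then helps it on to locked, 1.2. Turned less than halfway it springs back. A red clamp bar at the board's foot moves in with it.
- stand: Fixed parking stand: dark base 80 x 100 x 12 mm with an upright aluminium plate 5 mm thick, 80 mm long (along y), top 75 mm above the bench. Origin on the bench under the middle of the plate; x is normal to the plate.
- clip: Orange spring clip with black rubber jaws, 80 g, loose, upright on the parking plate (anywhere along it). Origin at its steel hinge pin (13 mm diameter, along y), 101 mm above the bench at the start; z up. Halves at -x and +x. Jaws hang to z = -42; rubber pads 24 mm wide (y), 14 mm high, inner faces at x = -2.5 and +2.5 on the plate. It may go over the board either way round.
- clip_handles (a point): Midway between the two round handle bars, 46 mm above the hinge, in the clip's axes; the bars (12 mm diameter, 28 mm long along y) measure 58 mm across their outsides (along x). Squeezed to 37 mm across, the jaw tips gape 21 mm (stop near 32 mm); that takes 7 to 8 N, and the hinge sinks about 4 mm relative to the bars. Released, the spring shuts it.
- clip_left (a joint): Opening angle of the -x half in rad; the +x half opens equally. 0 as it sits on the 5 mm plate, -0.05 shut, stop at 0.27 wide open.
- clip_left_tip (a point): Inner lower edge of the rubber jaw of the -x half, mid-width.
- clip_right_tip (a point): Inner lower edge of the rubber jaw of the +x half, mid-width.
- bin: Bystander: blue open bin, 75 x 100 x 45 mm, loose; origin under its centre.
- weight: Bystander: round steel weight, 66 mm diameter, 46 mm high, loose; origin under its centre.
- driver: Bystander: screwdriver with a red handle, 190 mm long, lying along its x; loose.
There are look-alikes about, which are no part of the job. There is more than one size of the stand; the job needs the middle-sized.

How it is judged:
By the outcome, as a careful person would: the job done as asked, in the order asked, and still so for the second after the job is handed in, while the arm keeps its last pose, push and grip.
It also fails if it takes over 53 s, if anything falls off the work surface, if the arm or the gripper's body presses on something with over 40 N, if the wrist force passes 120 N, or if a joint passes its speed limit or range.

## Working session

There is one attempt and no reset: what is moved stays moved. The work goes in short steps, Python scripts to look and compute and a tool call to move; the robot and the scene stay as the last step left them, time stands still between calls to the robot, and variables do not carry over. Pictures are saved under pics/ and viewed, at most 10 in all, crops included, and the job is handed in when it is done.

Besides the shell and the picture viewer there is one more tool, called as name(argument=value, ...) on one line, values as JSON. move_arm: Moves the arm, as the interface text tells. Its arguments: {"type":"object","properties":{"deltas":{"type":"array","items":{"type":"number"}}},"required":["deltas"]}

```bash
mkdir -p pics; cat > h.py <<'E'
import numpy as np, cv2
from bench import robot
from scipy.spatial.transform import Rotation as R
def rot(o):
    o=np.array(o,float)
    if o.shape==(3,3): return o
    if o.size==4: print('quat?',o); return R.from_quat(o).as_matrix()
    return R.from_euler('xyz',o).as_matrix()
def snap(n):
    ob=robot.get_obs(); s=robot.snapshot(n)
    if n=='wrist':
        T=np.eye(4); T[:3,:3]=rot(ob['ee_rot']); T[:3,3]=ob['tool_pos']; T=T@np.array(s['T_tool_cam'])
        s['Rm'],s['o']=T[:3,:3],T[:3,3]
    else: s['Rm'],s['o']=rot(s['orientation']),np.array(s['origin'])
    s['f']=200/np.tan(np.radians(s['fov_y'])/2)
    return s
def ray(s,u,v):
    d=np.stack([(np.asarray(u,float)-s['cx'])/s['f'],-(np.asarray(v,float)-s['cy'])/s['f'],-np.ones_like(np.asarray(u,float))],-1)
    return d@s['Rm'].T
def plane(s,u,v,z):
    d=ray(s,u,v); return s['o']+d*((z-s['o'][2])/d[...,2])[...,None]
def cloud(s):
    v,u=np.mgrid[:400,:640]; return s['o']+ray(s,u,v)*s['depth'][...,None]
def save(s,n): cv2.imwrite('pics/'+n,s['image'][...,::-1])
E
python3 - <<'E'
from h import *
for n in ('scene','side','wrist'):
    s=snap(n); save(s,n+'0.png'); print(n,{k:v for k,v in s.items() if k not in('image','depth')}, (s['depth']>0).mean())
    np.savez('pics/'+n+'0.npz',**{k:v for k,v in s.items()})
print(robot.get_obs())
a=cv2.imread('pics/scene0.png');b=cv2.imread('pics/side0.png')
E
```

```text
scene {'fov_y': 55.879663211765376, 'cx': 323.32684600117005, 'cy': 202.71488563573973, 'origin': array([1.22887407, 0.20581546, 0.85492195]), 'orientation': array([ 0.7165979 , -0.00954909,  1.93956208]), 'Rm': array([[-0.360448  , -0.70109165,  0.61526233],
       [ 0.93273043, -0.27765661,  0.2300451 ],
       [ 0.00954895,  0.6567932 ,  0.75401029]]), 'o': array([1.22887407, 0.20581546, 0.85492195]), 'f': np.float64(377.10010085126675)} 0.996046875
side {'fov_y': 43.520551742752694, 'cx': 316.31112083641415, 'cy': 195.46320751377934, 'origin': array([ 0.49867763, -1.22704597,  1.21047558]), 'orientation': array([ 0.84372306,  0.00400627, -0.09747986]), 'Rm': array([[ 0.99524461,  0.06766988, -0.07006389],
       [-0.09732477,  0.66123902, -0.74383523],
       [-0.00400626,  0.74711696,  0.66468052]]), 'o': array([ 0.49867763, -1.22704597,  1.21047558]), 'f': np.float64(501.0428515524723)} 0.99076953125
wrist {'fov_y': 59.31071815583535, 'cx': 314.04529505931384, 'cy': 197.18356422366224, 'T_tool_cam': array([[ 1.02685777e-03,  9.65842235e-01,  2.59128777e-01,
         7.64582944e
[... 513 characters left out ...]
1875
{'time': 0.15, 'joint_positions': array([-1.32607694e+00,  8.78319945e-02,  1.37189110e+00, -1.76283589e-05,
        1.68358688e+00, -1.03068457e-01]), 'qvel': array([ 0.0003218 , -0.0005134 , -0.00486795, -0.00014012, -0.00020281,
       -0.00044183]), 'joint_torque': array([ 8.99333791e-04, -3.40648091e+01, -3.02793288e+01,  7.18514621e-02,
        3.05696495e-02, -1.14339937e-04]), 'tool_pos': array([ 0.18735611, -0.51666639,  0.2045556 ]), 'ee_rot': array([-3.13988264e+00, -1.59261752e-04,  3.47785738e-01]), 'wrist_force': array([-0.26633065,  0.19874462, -0.07953665]), 'wrist_torque': array([-0.00908079, -0.02835833, -0.03352405]), 'finger_force': 0.0, 'width': 0.09399236352643936}
```

View pics/scene0.png

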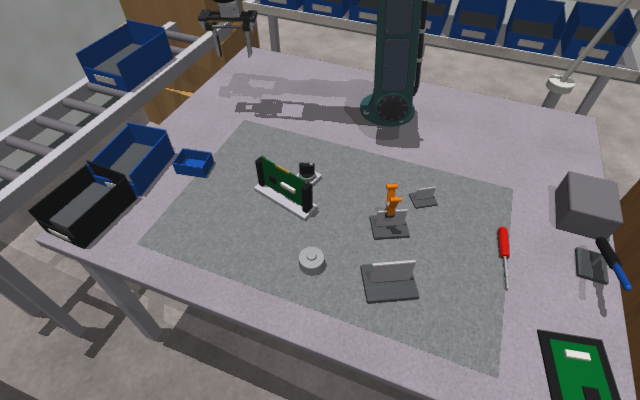

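View pics/side0.png

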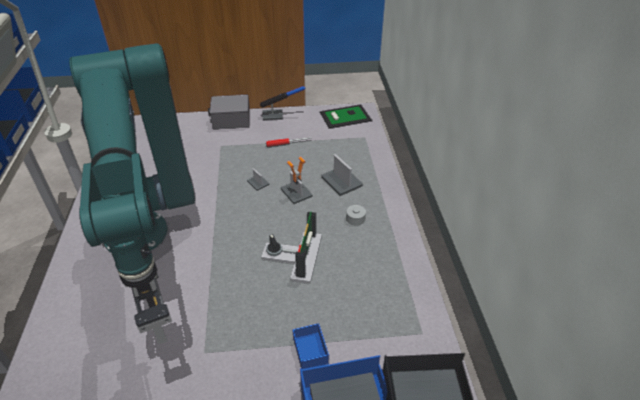

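Scene view: clip on the middle stand at (391,205)/(389,225). Look-alike stands are the small one (423,197) and the large one (389,285), both empty. The upright board is at (285,185) with its knob at (307,170); the flat board at (580,370) and the blue driver (612,260) are decoys. Side view: clip (296,170), stand (296,192), board (306,245), knob (273,245).

```bash
cat >> h.py <<'E'
def show(name,P,m):
    q=P[m]
    if len(q): print(name,len(q),'med',np.median(q,0).round(4),'min',np.percentile(q,2,0).round(4),'max',np.percentile(q,98,0).round(4))
def line(q):
    c=q[:,:2].mean(0); r=cv2.minAreaRect(q[:,:2].astype(np.float32)*1000); 
    vx,vy,_,_=cv2.fitLine(q[:,:2].astype(np.float32),cv2.DIST_L2,0,.01,.01).ravel()
    return 'rect c %s size %s ang %.1f; line %.3f rad'%(np.round(r[0],1),np.round(r[1],1),r[2],np.arctan2(vy,vx))
def masks(s):
    P=cloud(s); h=cv2.cvtColor(s['image'],cv2.COLOR_RGB2HSV).astype(int); H,S,V=h[...,0],h[...,1],h[...,2]
    ws=(P[...,0]>.2)&(P[...,0]<.85)&(abs(P[...,1])<.45)&(P[...,2]<.25)&(s['depth']>0)
    return P,H,S,V,ws
E
python3 - <<'E'
from h import *
for n in ('scene','side'):
    s=dict(np.load(f'pics/{n}0.npz')); P,H,S,V,ws=masks(s)
    print(n)
    m=ws&(H>50)&(H<75)&(S>120)&(P[...,2]>.02); m&=P[...,1]<.2; show('board',P,m); print(line(P[m]))
    m=ws&(H>5)&(H<18)&(S>150)&(P[...,2]>.09); show('clip',P,m); print(line(P[m]))
    m&=P[...,2]>.125; show('handles',P,m); print(line(P[m]))
    c=np.median(P[m],0)
    d=np.hypot(P[...,0]-c[0],P[...,1]-c[1])<.07
    m=ws&d&(S<60)&(P[...,2]>.03)&(P[...,2]<.08); show('plate',P,m); print(line(P[m]))
    m=ws&(V<70)&(P[...,2]>.03); show('dark',P,m)
    u,v=np.meshgrid(range(640),range(400))
    ku,kv=(307,170) if n=='scene' else (273,243)
    m&=(abs(u-ku)<13)&(abs(v-kv)<13)&(P[...,2]<.085); show('knob',P,m); print(line(P[m]))
    m&=(P[...,2]>.06); show('knobtop',P,m); print(line(P[m]) if m.any() else '')
E
```

```text
scene
board 831 med [ 0.5608 -0.1726  0.086 ] min [ 0.5402 -0.243   0.0224] max [ 0.582  -0.0991  0.1298]
rect c [ 563.2 -167.6] size [165.3   9.1] ang 73.8; line 1.291 rad
clip 241 med [0.5476 0.1428 0.1371] min [0.5309 0.1238 0.0923] max [0.582  0.1646 0.155 ]
rect c [554.5 144.4] size [58.3 27.5] ang 25.7; line 0.454 rad
handles 162 med [0.5423 0.1421 0.1492] min [0.5298 0.1228 0.1262] max [0.583  0.1657 0.1552]
rect c [554.5 144.4] size [58.3 27.5] ang 25.7; line 0.446 rad
plate 293 med [0.5507 0.1554 0.0548] min [0.5343 0.116  0.0316] max [0.5683 0.1865 0.0773]
rect c [552.6 152.6] size [18.4 81.6] ang 24.4; line -1.116 rad
dark 2593 med [ 0.4709 -0.0798  0.1151] min [ 0.2012 -0.2565  0.0335] max [0.5984 0.082  0.2444]
knob 188 med [ 0.4666 -0.1373  0.0504] min [ 0.4571 -0.1561  0.032 ] max [ 0.4809 -0.1171  0.0704]
rect c [ 469.9 -135.7] size [27.4 42.6] ang 21.2; line -1.278 rad
knobtop 65 med [ 0.4649 -0.14    0.068 ] min [ 0.4556 -0.1579  0.0602] max [ 0.4731 -0.1173  0.0708]
rect c [ 463.7 -138.1] size [14.1 42.6] ang 21.2; line -1.272 rad
side
board 21 med [ 0.5759 -0.1307
[... 330 characters left out ...]
in [0.5302 0.0723 0.1281] max [0.5821 0.1658 0.1559]
rect c [538.2 -38.2] size [414.8  51.6] ang 84.2; line 1.473 rad
plate 108 med [0.5596 0.1354 0.055 ] min [0.5358 0.1116 0.0316] max [0.574 0.187 0.076]
rect c [551.6 148.8] size [19.4 88.4] ang 26.9; line -1.112 rad
dark 757 med [ 0.5313 -0.1296  0.1016] min [ 0.2017 -0.2617  0.0317] max [ 0.6002 -0.0024  0.2427]
knob 116 med [ 0.4638 -0.149   0.0469] min [ 0.4473 -0.1626  0.0309] max [ 0.4811 -0.1262  0.0707]
rect c [ 462.6 -145.1] size [38.6 36. ] ang 78.9; line -0.983 rad
knobtop 40 med [ 0.4644 -0.15    0.0667] min [ 0.4551 -0.1633  0.061 ] max [ 0.476  -0.1297  0.0712]
rect c [ 465.7 -144.1] size [14.3 44.3] ang 16.0; line -1.162 rad
```

```bash
cat >> h.py <<'E'
def go(p,yaw):
    o=robot.get_obs(); A=rot(o['ee_rot']); B=R.from_euler('xyz',[np.pi,0,yaw]).as_matrix()
    rv=R.from_matrix(A.T@B).as_rotvec(); d=A.T@(np.array(p)-o['tool_pos'])*100
    print('t',o['time'],'pos',o['tool_pos'].round(4),'rpy',o['ee_rot'].round(3),'F',o['wrist_force'].round(1),'w',round(o['width'],4),'-> turn',rv.round(3),'shift cm',d.round(2))
E
python3 -c "
from h import *
go([.463,-.141,.2],1.895)"
```

```text
t 0.15 pos [ 0.1874 -0.5167  0.2046] rpy [-3.14  -0.     0.348] F [-0.3  0.2 -0.1] w 0.094 -> turn [-1.000e-03 -1.000e-03 -1.547e+00] shift cm [ 38.72 -25.92   0.51]
```

move_arm(deltas=[0,0,-1.547,38.7,-25.9,0,-1,0,0,-1.547,38.7,-25.9,0,-1,0,0,-1.547,38.7,-25.9,0,-1,0,0,-1.547,38.7,-25.9,0,-1,0,0,-1.547,38.7,-25.9,0,-1,0,0,-1.547,38.7,-25.9,0,-1,0,0,-1.547,38.7,-25.9,0,-1,0,0,-1.547,38.7,-25.9,0,-1])

```text
time: 0.95
tool_pos: [0.4248, -0.1927, 0.2054]
ee_rot: [3.141, 0.0, 1.554]
wrist_force: [0.3, -0.4, -0.2]
width: 0.0939
finger_force: 0.0
```

```bash
python3 -c "
from h import *
go([.463,-.141,.2],1.895)"
```

```text
t 0.95 pos [ 0.4248 -0.1927  0.2054] rpy [3.141 0.    1.554] F [ 0.3 -0.4 -0.2] w 0.0939 -> turn [ 0.     0.    -0.341] shift cm [5.24 3.73 0.54]
```

move_arm(deltas=[0,0,-0.341,5.2,3.7,0,-1,0,0,-0.341,5.2,3.7,0,-1,0,0,-0.341,5.2,3.7,0,-1,0,0,-0.341,5.2,3.7,0,-1,0,0,-0.341,5.2,3.7,0,-1])

```text
time: 1.45
tool_pos: [0.4621, -0.1435, 0.2052]
ee_rot: [-3.141, -0.0, 1.888]
wrist_force: [-0.3, -0.2, -0.6]
width: 0.094
finger_force: 0.0
```

```bash
python3 - <<'E'
from h import *
s=snap('wrist'); save(s,'w1.png'); np.savez('pics/w1.npz',**s)
P,H,S,V,ws=masks(s)
m=ws&(H>50)&(H<75)&(S>120)&(P[...,2]>.115); show('board',P,m); print(line(P[m]))
m=ws&(V<80)&(P[...,2]>.06)&(P[...,2]<.08)&(np.hypot(P[...,0]-.463,P[...,1]+.141)<.04); show('knobtop',P,m); print(line(P[m]))
go([.463,-.141,.2],1.895)
E
```

```text
board 1478 med [ 0.5728 -0.1282  0.1244] min [ 0.5086 -0.2223  0.1154] max [ 0.5845 -0.0883  0.2106]
rect c [ 513.7 -128.3] size [147.5 150.2] ang 61.2; line 1.255 rad
knobtop 624 med [ 0.4623 -0.1378  0.0679] min [ 0.4511 -0.1571  0.065 ] max [ 0.4722 -0.1152  0.0694]
rect c [ 462.1 -136.7] size [13.1 44.7] ang 18.5; line -1.255 rad
t 1.5 pos [ 0.4621 -0.1438  0.2053] rpy [-3.141 -0.     1.887] F [-0.1  0.1  0.2] w 0.0943 -> turn [-0.    -0.    -0.008] shift cm [0.23 0.17 0.53]
```

View pics/w1.png

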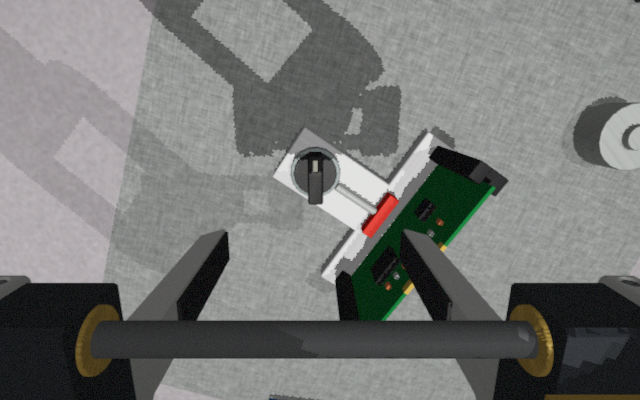

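Wrist view: knob bar stands upright at (316,178), aligned with the tool; clamp bar red (380,215), board edge (430,265). Knob top measured at 68 mm, agreeing with the scene view.

```bash
python3 -c "
from h import *
go([.4625,-.1375,.042],1.89)"
```

```text
t 1.5 pos [ 0.4621 -0.1438  0.2053] rpy [-3.141 -0.     1.887] F [-0.1  0.1  0.2] w 0.0943 -> turn [-0.    -0.    -0.003] shift cm [ 0.58  0.24 16.33]
```

move_arm(deltas=[0,0,0,0.6,0.2,4,-1,0,0,0,0.6,0.2,8,-1,0,0,0,0.6,0.2,12,-1,0,0,0,0.6,0.2,15,-1,0,0,0,0.6,0.2,16.3,-1,0,0,0,0.6,0.2,16.3,-1,0,0,0,0.6,0.2,16.3,0.3,0,0,0,0.6,0.2,16.3,0.6])

```text
time: 2.3
tool_pos: [0.464, -0.138, 0.0448]
ee_rot: [3.138, 0.003, 1.888]
wrist_force: [1.0, -0.8, -0.4]
width: 0.0814
finger_force: 0.0
```

move_arm(deltas=[0,0,0,0,0,0,1,0,0,0,0,0,0,1,0,0,0,0,0,0,1,0,0,0,0,0,0,1])

```text
time: 2.7
tool_pos: [0.4625, -0.1372, 0.0428]
ee_rot: [3.141, 0.0, 1.889]
wrist_force: [-0.3, 0.4, 0.6]
width: 0.0492
finger_force: 0.0
```

move_arm(deltas=[0,0,0,0,0,0,1,0,0,0,0,0,0,1,0,0,0,0,0,0,1,0,0,0,0,0,0,1,0,0,0,0,0,0,1,0,0,0,0,0,0,1,0,0,0,0,0,0,1,0,0,0,0,0,0,1])

```text
time: 3.5
tool_pos: [0.4611, -0.1376, 0.0424]
ee_rot: [-3.139, -0.0, 1.889]
wrist_force: [-5.1, -1.7, 2.5]
width: 0.0141
finger_force: 30.0
```

move_arm(deltas=[0,0,0.1,0,0,0,1,0,0,0.2,0,0,0,1,0,0,0.3,0,0,0,1,0,0,0.4,0,0,0,1,0,0,0.5,0,0,0,1,0,0,0.6,0,0,0,1,0,0,0.7,0,0,0,1,0,0,0.8,0,0,0,1])

```text
time: 4.3
tool_pos: [0.461, -0.1376, 0.0424]
ee_rot: [-3.139, 0.002, 1.084]
wrist_force: [-5.1, -2.3, 3.3]
width: 0.0136
finger_force: 30.0
```

move_arm(deltas=[0,0,0.1,0,0,0,1,0,0,0.2,0,0,0,1,0,0,0.3,0,0,0,1,0,0,0.38,0,0,0,1,0,0,0.41,0,0,0,1,0,0,0.41,0,0,0,1,0,0,0.41,0,0,0,1])

```text
time: 5.0
tool_pos: [0.461, -0.1375, 0.0424]
ee_rot: [-3.14, 0.003, 0.679]
wrist_force: [-5.3, -1.6, 3.4]
width: 0.0139
finger_force: 30.0
```

```bash
python3 - <<'E'
from h import *
o=robot.get_obs(); print(o['ee_rot'],o['wrist_force'],o['wrist_torque'],o['width'])
for n in('scene','side'):
    s=snap(n); save(s,n+'1.png'); P,H,S,V,ws=masks(s)
    m=ws&((H<5)|(H>175))&(S>150)&(P[...,0]<.6)&(P[...,1]<0)&(P[...,1]>-.3); show('red now',P,m)
    s=dict(np.load(f'pics/{n}0.npz')); P,H,S,V,ws=masks(s)
    m=ws&((H<5)|(H>175))&(S>150)&(P[...,0]<.6)&(P[...,1]<0)&(P[...,1]>-.3); show('red before',P,m)
E
```

```text
[-3.14013995e+00  2.77592102e-03  6.78601955e-01] [-5.33029362 -1.64652688  3.4446142 ] [-3.34937172e-01  9.53954622e-01  1.46743973e-04] 0.013858655833906842
red before 3 med [ 0.5434 -0.1596  0.0313] min [ 0.5432 -0.1626  0.0302] max [ 0.5437 -0.1573  0.0333]
```

move_arm(deltas=[0,0,0,0,0,0,0.3,0,0,0,0,0,0,0.1,0,0,0,0,0,0,-0.3,0,0,0,0,0,0,-0.3,0,0,0,0,0,0,-0.3,0,0,0,0,0,-5,-0.3,0,0,0,0,0,-10,-1,0,0,0,0,0,-16,-1])

```text
time: 5.9
tool_pos: [0.4619, -0.1369, 0.1938]
ee_rot: [-3.141, 0.0, 0.679]
wrist_force: [0.7, 0.8, -0.2]
width: 0.0736
finger_force: 0.0
```

move_arm(deltas=[0,0,0,0,0,-2,-1,0,0,0,0,0,-2,-1,0,0,0,0,0,-2,-1])

```text
time: 6.2
tool_pos: [0.4621, -0.137, 0.2116]
ee_rot: [-3.141, 0.0, 0.679]
wrist_force: [0.3, 0.1, -1.2]
width: 0.0934
finger_force: 0.0
```

```bash
python3 - <<'E'
from h import *
s=snap('wrist'); save(s,'w2.png'); np.savez('pics/w2.npz',**s)
P,H,S,V,ws=masks(s)
m=ws&(H>50)&(H<75)&(S>120)&(P[...,2]>.115)&(P[...,2]<.135); show('board',P,m); print(line(P[m]) if m.any() else '')
m=ws&(V<80)&(P[...,2]>.06)&(P[...,2]<.08)&(np.hypot(P[...,0]-.463,P[...,1]+.137)<.04); show('knobtop',P,m); print(line(P[m]))
go([.555,.1445,.26],2.02)
E
```

```text
board 1276 med [ 0.5695 -0.1392  0.1278] min [ 0.5407 -0.2426  0.1155] max [ 0.5843 -0.089   0.1312]
rect c [ 563.3 -169.2] size [171.8   6.9] ang 74.7; line 1.296 rad
knobtop 614 med [ 0.462  -0.1377  0.0678] min [ 0.4451 -0.1527  0.065 ] max [ 0.4818 -0.1207  0.0693]
rect c [ 462.6 -137.3] size [45.1 13.4] ang 38.7; line 0.672 rad
t 6.25 pos [ 0.4615 -0.1368  0.2103] rpy [-3.139e+00  2.000e-03  6.790e-01] F [-0.5 -0.3 -0.7] w 0.0939 -> turn [-4.000e-03 -1.000e-03 -1.341e+00] shift cm [ 24.93 -16.04  -4.96]
```

View pics/w2.png

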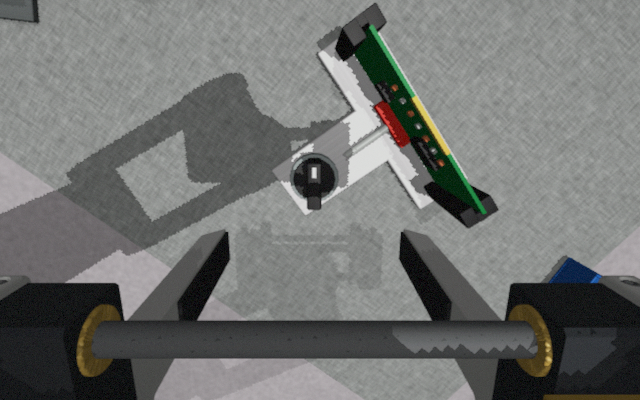

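Wrist view: bar now at (315,185), turned 1.215 rad from the start (knob locked), red clamp (392,124) against the board, gold strip (430,125). On to the clip.

move_arm(deltas=[0,0,-1.341,25,-16,-5,-1,0,0,-1.341,25,-16,-5,-1,0,0,-1.341,25,-16,-5,-1,0,0,-1.341,25,-16,-5,-1,0,0,-1.341,25,-16,-5,-1,0,0,-1.341,25,-16,-5,-1,0,0,-1.341,25,-16,-5,-1,0,0,-1.341,25,-16,-5,-1])

```text
time: 7.05
tool_pos: [0.5557, 0.1462, 0.2586]
ee_rot: [-3.135, -0.001, 1.888]
wrist_force: [-0.9, -0.3, -0.1]
width: 0.0941
finger_force: 0.0
```

```bash
python3 - <<'E'
from h import *
for n in ('w1','w2','scene0'):
    s=dict(np.load(f'pics/{n}.npz')); P,H,S,V,ws=masks(s)
    m=ws&(H>18)&(H<32)&(S>120)&(V>120)&(P[...,2]>.115)&(P[...,2]<.135)&(P[...,1]<0); show(n+' gold',P,m)
    if m.sum()>5: print(line(P[m]))
go([.555,.1445,.26],2.02)
E
```

```text
w1 gold 75 med [ 0.5582 -0.1826  0.1302] min [ 0.5553 -0.1893  0.1283] max [ 0.5705 -0.1418  0.1317]
rect c [ 562.8 -165.8] size [50.   4.2] ang 75.2; line 1.294 rad
w2 gold 312 med [ 0.5629 -0.1651  0.1302] min [ 0.5558 -0.1888  0.1285] max [ 0.5698 -0.1427  0.1318]
rect c [ 562.8 -165.9] size [50.   3.4] ang 74.4; line 1.295 rad
scene0 gold 18 med [ 0.5622 -0.1675  0.131 ] min [ 0.5567 -0.1866  0.1266] max [ 0.5691 -0.1454  0.133 ]
rect c [ 561.9 -166. ] size [44.1  3. ] ang 73.4; line 1.280 rad
t 7.05 pos [0.5557 0.1462 0.2586] rpy [-3.135e+00 -1.000e-03  1.888e+00] F [-0.9 -0.3 -0.1] w 0.0941 -> turn [-0.006 -0.001 -0.132] shift cm [-0.14 -0.12 -0.14]
```

Gold strip centre (0.5628, -0.1658), z 0.130, direction 1.294 rad, agreed by the views.

move_arm(deltas=[0,0,-0.132,-0.1,-0.1,0,-1,0,0,-0.132,-0.1,-0.1,0,-1,0,0,-0.132,-0.1,-0.1,0,-1,0,0,-0.132,-0.1,-0.1,0,-1])

```text
time: 7.45
tool_pos: [0.5555, 0.1429, 0.2612]
ee_rot: [-3.14, -0.001, 2.009]
wrist_force: [-0.5, -0.2, 0.0]
width: 0.0939
finger_force: 0.0
```

```bash
python3 - <<'E'
from h import *
s=snap('wrist'); save(s,'w3.png'); np.savez('pics/w3.npz',**s)
P,H,S,V,ws=masks(s)
m=ws&(H>5)&(H<18)&(S>150)&(P[...,2]>.09)&(P[...,1]<.2)&(P[...,1]>.08); show('clip',P,m); print(line(P[m]))
m&=P[...,2]>.143; show('handles',P,m); print(line(P[m]))
m=ws&(S<60)&(P[...,2]>.07)&(P[...,2]<.08); m&=np.hypot(P[...,0]-.555,P[...,1]-.144)<.07; show('platetop',P,m); print(line(P[m]))
go([.555,.1445,.128],2.02)
E
```

```text
clip 1217 med [0.5468 0.146  0.1491] min [0.5269 0.1247 0.1024] max [0.5811 0.1674 0.1536]
rect c [554.9 145.2] size [56.4 27.9] ang 25.9; line 0.471 rad
handles 685 med [0.5408 0.1452 0.1516] min [0.5259 0.1235 0.1457] max [0.5827 0.1683 0.1537]
rect c [554.9 145.2] size [56.4 27.9] ang 25.9; line 0.483 rad
platetop 274 med [0.5467 0.1616 0.0749] min [0.5349 0.1177 0.0725] max [0.5701 0.1869 0.0766]
rect c [553.6 153.3] size [21.2 78.6] ang 36.3; line -1.112 rad
t 7.5 pos [0.5556 0.1429 0.2616] rpy [-3.14  -0.     2.009] F [ 0.8 -0.8  0.1] w 0.0941 -> turn [-0.001 -0.    -0.011] shift cm [ 0.17  0.03 13.36]
```

View pics/w3.png

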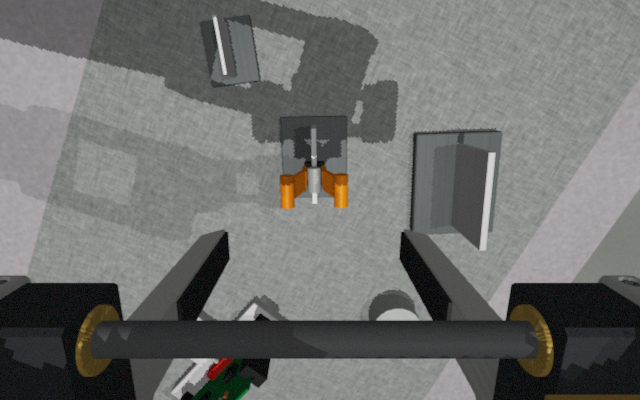

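Wrist view: clip handles at (288,190) and (341,190), plate between, on the middle-sized stand; the small (230,50) and large (455,185) stands are empty. Clip centre (0.555, 0.145), bar tops 0.153.

move_arm(deltas=[0,0,-0.015,0.2,0,4,-1,0,0,-0.015,0.2,0,7,-1,0,0,-0.015,0.2,0,10,-0.7,0,0,-0.015,0.2,0,12,-0.5,0,0,-0.015,0.2,0,13.3,-0.4,0,0,-0.015,0.2,0,13.3,-0.4,0,0,-0.015,0.2,0,13.3,-0.4,0,0,-0.015,0.2,0,13.3,-0.4])

```text
time: 8.3
tool_pos: [0.5561, 0.145, 0.1314]
ee_rot: [3.138, 0.001, 2.026]
wrist_force: [0.0, -0.0, -0.3]
width: 0.0657
finger_force: 0.0
```

```bash
python3 - <<'E'
from h import *
go([.555,.145,.128],2.025)
E
```

```text
t 8.3 pos [0.5561 0.145  0.1314] rpy [3.138e+00 1.000e-03 2.026e+00] F [ 0.  -0.  -0.3] w 0.0657 -> turn [0.003 0.001 0.001] shift cm [ 0.04 -0.1   0.34]
```

move_arm(deltas=[0,0,0,0,0,0,-0.3,0,0,0,0,0,0,-0.2,0,0,0,0,0,0,-0.1,0,0,0,0,0,0,0,0,0,0,0,0,0,0.1,0,0,0,0,0,0,0.2,0,0,0,0,0,0,0.26,0,0,0,0,0,0,0.26])

```text
time: 9.1
tool_pos: [0.555, 0.1449, 0.1294]
ee_rot: [-3.141, 0.0, 2.026]
wrist_force: [-0.5, 0.0, -1.5]
width: 0.035
finger_force: 6.9
```

move_arm(deltas=[0,0,0,0,0,0,0.26,0,0,0,0,0,0,0.26,0,0,0,0,0,0,0.26,0,0,0,0,0,0,0.26])

```text
time: 9.5
tool_pos: [0.555, 0.1449, 0.1295]
ee_rot: [-3.142, 0.0, 2.026]
wrist_force: [0.2, -0.7, -0.7]
width: 0.0353
finger_force: 6.9
```

```bash
python3 - <<'E'
from h import *
s=snap('wrist'); save(s,'w4.png'); np.savez('pics/w4.npz',**s)
go([.555,.145,.128],2.025); print(robot.get_obs()['finger_force'])
t=snap('scene'); save(t,'scene4.png')
cv2.imwrite('pics/c4.png',np.hstack([cv2.resize(s['image'][100:400,170:470,::-1],(390,390)),cv2.resize(t['image'][150:270,330:450,::-1],(390,390))]))
E
```

```text
t 9.55 pos [0.555  0.1449 0.1295] rpy [3.142 0.    2.026] F [-0.2  0.  -1.5] w 0.035 -> turn [0.    0.    0.001] shift cm [0.01 0.01 0.15]
6.902553588151932
```

View pics/c4.png

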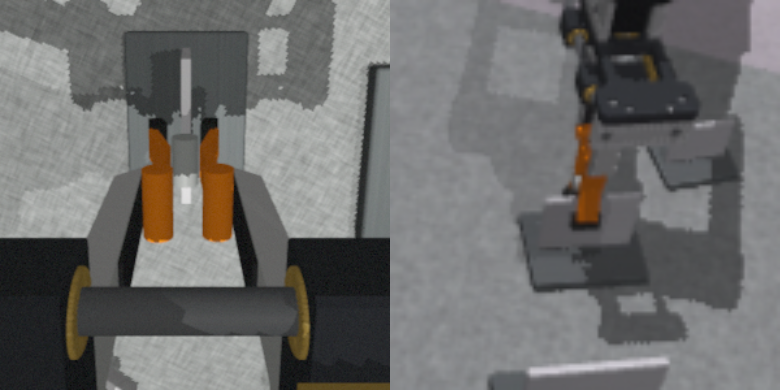

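Crop shows both orange handles at (157,200)/(217,200) squeezed between the fingers, jaws clear of the plate on both sides. Lift gently.

move_arm(deltas=[0,0,0,0,0,-0.5,0.28,0,0,0,0,0,-1.5,0.28,0,0,0,0,0,-3,0.28,0,0,0,0,0,-5,0.28,0,0,0,0,0,-7.5,0.28,0,0,0,0,0,-10,0.28,0,0,0,0,0,-11.5,0.28,0,0,0,0,0,-12,0.28])

```text
time: 10.4
tool_pos: [0.556, 0.1451, 0.253]
ee_rot: [3.136, 0.002, 2.026]
wrist_force: [-0.3, 0.1, -0.7]
width: 0.034
finger_force: 7.0
```

move_arm(deltas=[0,0,0,0,0,0,0.28,0,0,0,0,0,0,0.28])

```text
time: 10.6
tool_pos: [0.5545, 0.1448, 0.2482]
ee_rot: [-3.139, -0.001, 2.026]
wrist_force: [-0.1, 0.2, -0.7]
width: 0.0343
finger_force: 7.0
```

```bash
python3 - <<'E'
from h import *
go([.5628,-.1658,.25],1.294); print(robot.get_obs()['finger_force'])
E
```

```text
t 10.6 pos [0.5545 0.1448 0.2482] rpy [-3.139e+00 -1.000e-03  2.026e+00] F [-0.1  0.2 -0.7] w 0.0343 -> turn [-0.002  0.     0.732] shift cm [-28.26 -12.91  -0.17]
7.015909776091576
```

move_arm(deltas=[0,0,0.03,-1,-0.5,0,0.28,0,0,0.1,-3,-1.4,0,0.28,0,0,0.17,-6,-2.7,0,0.28,0,0,0.25,-9,-4.1,0,0.28,0,0,0.32,-12,-5.5,0,0.28,0,0,0.4,-15,-6.8,0,0.28,0,0,0.47,-18,-8.2,0,0.28,0,0,0.54,-21,-9.6,0,0.28])

```text
time: 11.4
tool_pos: [0.5601, -0.088, 0.2481]
ee_rot: [-3.139, 0.0, 1.481]
wrist_force: [-0.0, -0.2, -0.6]
width: 0.0341
finger_force: 7.0
```

```bash
python3 - <<'E'
from h import *
go([.5628,-.1658,.25],1.294); print(robot.get_obs()['finger_force'])
E
```

```text
t 11.4 pos [ 0.5601 -0.088   0.2481] rpy [-3.139  0.     1.481] F [-0.  -0.2 -0.6] w 0.0341 -> turn [-0.002  0.     0.187] shift cm [-7.73  0.96 -0.19]
7.003629505634308
```

move_arm(deltas=[0,0,0.06,-2.5,0.3,0,0.28,0,0,0.12,-5,0.6,0,0.28,0,0,0.16,-7,0.8,0,0.28,0,0,0.187,-7.7,1,0,0.28,0,0,0.187,-7.7,1,0,0.28,0,0,0.187,-7.7,1,0,0.28])

```text
time: 12.0
tool_pos: [0.5642, -0.163, 0.249]
ee_rot: [-3.141, -0.001, 1.299]
wrist_force: [1.0, -1.2, -0.9]
width: 0.0339
finger_force: 7.0
```

```bash
python3 - <<'E'
from h import *
go([.5628,-.1658,.25],1.294)
from h import *
o=robot.get_obs(); A=rot(o['ee_rot']); p=o['tool_pos']
im=[]
for n in('wrist','scene','side'):
    s=snap(n); save(s,n+'5.png'); np.savez(f'pics/{n}5.npz',**s); P,H,S,V,ws=masks(s); P=P.copy()
    ws=(s['depth']>0)&(np.hypot(P[...,0]-p[0],P[...,1]-p[1])<.06)
    T=(P-p)@A*1000   # tool frame mm
    m=ws&(H>5)&(H<18)&(S>150)&(P[...,2]>.15); show(n+' clip(tool mm)',T,m)
    m&=(T[...,2]<-10); show(n+' bars(tool mm)',T,m)
    m=ws&(V<60)&(P[...,2]>.15)&(P[...,2]<p[2]-.01)&(T[...,2]>20); show(n+' jaws(tool mm)',T,m)
w,s,t=[cv2.imread(f'pics/{n}5.png') for n in('wrist','scene','side')]
cv2.imwrite('pics/c5.png',np.hstack([cv2.resize(w[130:400,180:450],(390,390)),cv2.resize(s[90:220,220:350],(390,390))]))
E
```

```text
t 12.0 pos [ 0.5642 -0.163   0.249 ] rpy [-3.141e+00 -1.000e-03  1.299e+00] F [ 1.  -1.2 -0.9] w 0.0339 -> turn [-0.001 -0.001  0.005] shift cm [-0.31 -0.06 -0.1 ]
wrist clip(tool mm) 3475 med [  5.5731  -4.3691 -19.0391] min [-11.514  -17.5635 -21.6809] max [15.2276 17.3656 57.0915]
wrist bars(tool mm) 2741 med [  3.4956  -4.0467 -19.654 ] min [-11.6583 -15.626  -21.7241] max [ 15.277   17.5844 -12.2422]
wrist jaws(tool mm) 256 med [12.0098  6.2795 61.7363] min [ -7.777  -19.9764  34.1161] max [13.4179 17.6749 72.5619]
scene clip(tool mm) 259 med [ 4.1135  8.5287 14.4469] min [ -9.008  -15.6582 -23.197 ] max [14.0722 16.2887 63.8801]
scene bars(tool mm) 73 med [  7.9493  -7.0142 -19.029 ] min [-12.053  -14.3611 -24.0269] max [ 14.7475  16.1978 -10.6518]
scene jaws(tool mm) 51 med [  3.7778 -11.3206  65.7088] min [-10.171  -16.9582  58.4711] max [12.7241 17.2935 73.098 ]
side clip(tool mm) 85 med [ -7.6594  11.9444 -11.7329] min [-15.2893 -12.211  -25.4764] max [ 9.4244 19.9219 56.9038]
side bars(tool mm) 45 med [ -5.5571  -4.0117 -19.7313] min [-15.6173 -11.672  -25.7702] max [ 10.8511  17.8042 -10.8514]
side jaws(tool mm) 13 med [-10.6269  15.2333  63.6632] min [-15.3243 -11.4938  58.2776] max [-6.6839 20.9108 74.1468]
```

View pics/c5.png

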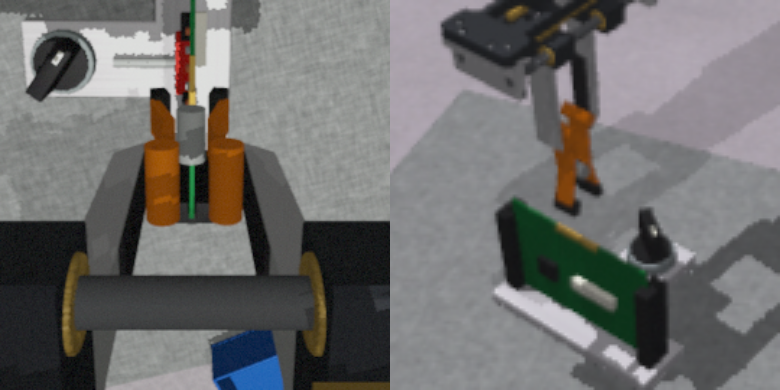

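Crops show the clip held open directly above the board: pin (190,130) in line with the green edge (192,205), jaws either side; the board's gold strip (575,235) below. Tips are ~70 mm below TCP, so lower TCP to about 0.190.

```bash
python3 - <<'E'
from h import *
A=np.array([np.cos(1.294),np.sin(1.294)])
go([*(np.array([.5628,-.1658])-.0016*A),.19],1.294)
E
```

```text
t 12.15 pos [ 0.5645 -0.1625  0.2496] rpy [-3.142 -0.     1.3  ] F [ 1.1 -1.   0.3] w 0.0339 -> turn [-0.    -0.     0.006] shift cm [-0.53 -0.08  5.96]
```

move_arm(deltas=[0,0,0.006,-0.5,-0.08,0,0.28,0,0,0.006,-0.5,-0.08,0,0.28,0,0,0.006,-0.5,-0.08,0.7,0.28,0,0,0.006,-0.5,-0.08,1.4,0.28,0,0,0.006,-0.5,-0.08,2.1,0.28,0,0,0.006,-0.5,-0.08,2.8,0.28,0,0,0.006,-0.5,-0.08,3,0.28,0,0,0.006,-0.5,-0.08,3,0.28])

```text
time: 12.95
tool_pos: [0.562, -0.168, 0.2186]
ee_rot: [-3.14, -0.0, 1.293]
wrist_force: [0.8, -0.5, -0.7]
width: 0.0339
finger_force: 7.0
```

```bash
python3 - <<'E'
from h import *
A=np.array([np.cos(1.294),np.sin(1.294)])
go([*(np.array([.5628,-.1658])-.0016*A),.19],1.294)
s=snap('wrist'); save(s,'w6.png'); o=robot.get_obs(); p=o['tool_pos']; A=rot(o['ee_rot'])
P,H,S,V,ws=masks(s); T=(P-p)@A*1000
near=(abs(T[...,0])<60)&(abs(T[...,1])<40)&(s['depth']>0)
m=near&(H>5)&(H<18)&(S>150)&(T[...,2]<-10); show('bars',T,m)
m=near&(S<60)&(T[...,2]>15)&(T[...,2]<40)&(abs(T[...,1])<9); show('pin',T,m)
m=near&(P[...,2]>.115)&(P[...,2]<.135)&(((H>50)&(H<75)&(S>120))|((H>18)&(H<32)&(S>120))); show('board edge',T,m)
m=near&(V<60)&(T[...,2]>45)&(T[...,2]<80); 
for sg in(-1,1): show('jaw%d'%sg,T,m&(T[...,1]*sg>0))
E
```

```text
t 12.95 pos [ 0.562  -0.168   0.2186] rpy [-3.14  -0.     1.293] F [ 0.8 -0.5 -0.7] w 0.0339 -> turn [-0.001 -0.    -0.001] shift cm [0.07 0.02 2.86]
bars 2745 med [  3.2793  -4.2825 -19.043 ] min [-11.7891 -15.8409 -21.1776] max [ 15.2703  17.3914 -12.0772]
pin 786 med [ 3.2668  0.1063 30.5411] min [-10.3031  -6.9029  28.6438] max [13.2579  5.8832 38.0257]
board edge 327 med [ 1.88982e+01 -7.23000e-02  8.90921e+01] min [-57.7374  -0.8787  87.8322] max [58.5326  1.5901 90.4622]
jaw-1 112 med [ 12.158  -14.8766  62.0259] min [  6.2217 -20.3999  59.7294] max [ 13.3019 -11.4026  72.5265]
jaw1 122 med [12.2201 11.4202 62.8638] min [ 5.0178  8.5367 60.5363] max [13.4211 16.8235 73.2977]
```

move_arm(deltas=[0,0,0,0,0,0.4,0.28,0,0,0,0,0,0.8,0.28,0,0,0,0,0,1.2,0.28,0,0,0,0,0,1.6,0.28,0,0,0,0,0,2,0.28,0,0,0,0,0,2.2,0.28,0,0,0,0,0,2.2,0.28,0,0,0,0,0,2.2,0.28])

```text
time: 13.8
tool_pos: [0.5624, -0.1681, 0.1976]
ee_rot: [3.141, 0.0, 1.293]
wrist_force: [0.5, -0.6, -0.5]
width: 0.0341
finger_force: 7.0
```

```bash
python3 - <<'E'
from h import *
go([.5623,-.1675,.1966],1.294)
s=snap('wrist'); t=snap('scene'); u=snap('side'); o=robot.get_obs(); p=o['tool_pos']; A=rot(o['ee_rot'])
P,H,S,V,ws=masks(s); T=(P-p)@A*1000
near=(abs(T[...,0])<60)&(abs(T[...,1])<40)&(s['depth']>0)
m=near&(P[...,2]>.115)&(P[...,2]<.135)&(((H>50)&(H<75)&(S>120))|((H>18)&(H<32)&(S>120))); show('board edge',T,m)
m=near&(V<60)&(T[...,2]>45)&(T[...,2]<80)&(abs(T[...,0])<16)
for sg in(-1,1): show('jaw%d'%sg,T,m&(T[...,1]*sg>3))
P,H,S,V,ws=masks(t); T=(P-p)@A*1000
m=(abs(T[...,0])<16)&(abs(T[...,1])<30)&(V<60)&(T[...,2]>45)&(T[...,2]<85)&(t['depth']>0); show('scene jaw',P,m)
cv2.imwrite('pics/c7.png',np.hstack([cv2.resize(a[...,::-1],(390,390),interpolation=cv2.INTER_CUBIC) for a in(s['image'][130:400,180:450],t['image'][110:220,230:340])]))
E
```

```text
t 13.8 pos [ 0.5624 -0.1681  0.1976] rpy [3.141 0.    1.293] F [ 0.5 -0.6 -0.5] w 0.0341 -> turn [ 0.     0.    -0.001] shift cm [ 0.06 -0.03  0.1 ]
board edge 424 med [18.4455  0.2079 67.6623] min [-58.239   -1.2348  66.133 ] max [58.524   1.7776 68.9997]
jaw-1 114 med [ 12.1318 -14.6578  61.7733] min [  6.3872 -20.1494  59.1986] max [ 13.3737 -11.135   72.3593]
jaw1 123 med [12.1182 11.618  62.4384] min [ 4.5869  8.7578 60.5197] max [13.3521 16.8607 73.006 ]
scene jaw 56 med [ 0.5646 -0.162   0.1297] min [ 0.5453 -0.182   0.1152] max [ 0.581  -0.1522  0.1396]
```

View pics/c7.png

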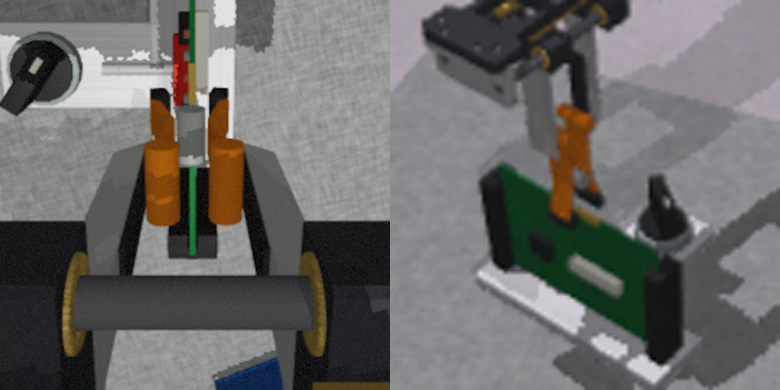

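Crops: jaws at (160,105)/(217,105) sit either side of the green edge, tips 6–9 mm below the board top, not touching, gold strip beneath. Going 2 mm deeper for margin, then settling.

move_arm(deltas=[0,0,0,0.05,0,0.1,0.28,0,0,0,0.05,0,0.2,0.28,0,0,0,0.05,0,0.2,0.28,0,0,0,0.05,0,0.2,0.28,0,0,0,0.05,0,0.2,0.28,0,0,0,0.05,0,0.2,0.28,0,0,0,0.05,0,0.2,0.28,0,0,0,0.05,0,0.2,0.28])

```text
time: 14.75
tool_pos: [0.5625, -0.1677, 0.1955]
ee_rot: [3.142, 0.0, 1.293]
wrist_force: [-0.4, 0.4, -1.9]
width: 0.0341
finger_force: 7.0
```

```bash
python3 - <<'E'
from h import *
o=robot.get_obs(); print(o['tool_pos'],o['qvel'].round(4),o['wrist_force'],o['width'],o['finger_force'])
print(robot.close_job())
E
```

```text
[ 0.56248995 -0.16765821  0.19552172] [ 0.0002  0.001   0.0016 -0.0001 -0.0001  0.0006] [-0.44743063  0.42088906 -1.89054   ] 0.03405174121861473 7.000402137637138
the job is handed in; nothing more can be done
None
```

I handed the job in at about 14.8 s: the knob is turned 1.21 rad to locked, and the clip is held squeezed open over the gold strip, one jaw on each side of the board and clear of it by camera measurement, though I took no picture after the last 2 mm of lowering.

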